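# Index a glazed bowl on the banding wheel and lock it

### The job

The bowl on the banding wheel is wet with glaze and must be brought to its next division without being touched. Push the wheel round by its upright black knob until the red index mark on the wheel head lines up with the blue line on the white scale ring and stop it there, then press the red brake lever right down so that the wheel stays locked on the line. Leave the bowl standing in the middle of the wheel and everything else on the table where it is.

Things in the scene. Friction and masses are not known exactly. Their poses are not given: they have to be found in the camera images.
- wheel_axis (a point): Point on the wheel's vertical axis at the top of the wheel head, 100 mm above the table. The head is an aluminium disc of radius 105 mm. It turns both ways with light friction (1 N at the knob) and stops soon after it is no longer pushed. The fixed white ring round it (inner radius 107, outer 125 mm) is 4 mm lower.
- wheel_head (a joint): Turning angle of the wheel head in rad, growing anticlockwise seen from above; no stops within reach. From the start the short way to the blue line is always anticlockwise, 1.0 to 3.0 rad.
- index_mark (a point): Outer end of the red index line (17 mm long, 3.5 mm wide, radial) on top of the wheel head's rim, 104 mm from the axis; it turns with the head.
- target_line (a point): Inner end of the blue radial line (17 mm long, 3.5 mm wide) on the fixed white scale ring, 108 mm from the axis; a blue clip sits on the ring's outer edge there. The other scale lines are thin and black, 5 degrees apart. Its own x axis points along the line to the axis of the wheel, y is across the line, z is up.
- knob (a point): Centre, halfway up, of the upright black finger knob on the wheel head: a cylinder 14 mm across with a 20 mm steel washer of 2 mm under it, from 100 to 142 mm above the table, 92 mm from the axis. It is 60 degrees anticlockwise (from above) of the red index mark.
- brake_lever (a joint): Brake lever in rad: 0 = raised and free, about 0.34 = fully down, where its rubber pad meets the underside of the head and it will go no further. It takes about 5 N at the red thumb pad to move, and it stays where it is left. Once down, the wheel cannot be turned with less than about 10 N at the knob.
- lever_pad (a point): Top centre of the red thumb pad (28 mm across) at the outer end of the brake lever, left of the wheel. The lever points straight away from the wheel axis; its pivot is 130 mm from that axis and 66 mm above the table, the pad 85 mm further out. Pad top: 102 mm above the table when raised, 74 mm when fully down.
- bowl: Freshly glazed greenish-white tea bowl, about 120 mm across and 76 mm high, standing loose in the middle of the wheel head and turning with it; origin at the centre of its underside, z up. Not to be touched.
- jar_blue: Blue glaze jar with black cap, 56 mm across, 75 mm high; origin at the centre of its underside. Not to be moved.
- jar_red: Red glaze jar, 50 mm across, 66 mm high; origin at the centre of its underside. Not to be moved.
- jar_green: Green glaze jar with black cap, 50 mm across, 60 mm high; origin at the centre of its underside. Not to be moved.
- brush: Decorator's brush lying on the table, 196 mm long, 14 mm thick; origin under its middle. Not to be moved.
- tile: Glaze test tile lying flat, 58x45x6 mm; origin under its middle. Not to be moved.
- rib: Wooden kidney rib lying flat, 110x65x6 mm; origin under its middle. Not to be moved.

How it is judged:
By the outcome, as a careful person would: the job done as asked, in the order asked, and still so for the second after the job is handed in, with the robot touching nothing.
It also fails if it takes over 61 s, if anything falls off the work surface, if the arm or the gripper's body presses on something with over 40 N, if the wrist force passes 120 N, or if a joint passes its speed limit or range.

### The arm

A 6-joint arm with a two-finger parallel gripper is mounted at the origin on the work surface; the furniture and walls round the work are solid. World frame = base frame: x ahead of the robot, y to its left, z up, the work surface at z = 0. Lengths are in m, angles in rad, forces in N, time in s.
With the tool pointing down it reaches from about 0.35 to 0.775 m from the base axis. Payload 5.5 kg.
Tool frame: the origin (TCP) lies midway between the tips of the shut fingers; the grasp point (between the pads) lies 19 mm behind it; z points along the fingers, y is the line along which they close (so a half turn about z gives the same grasp; the last joint's range is limited). The gripper opens to 85 mm and grips with 20 to 120 N. Pads are 22 mm wide; open, the fingers measure 114 mm over their backs; the gripper's body (76 mm by 85 mm) begins 54 mm behind the grasp point. The pads swing forward as they close: fully open they stand 13 mm farther back than shut.
Start: joints at [1.119, 0.313, 0.046, 1.304, 0, 1.431], TCP at [0.176, 0.547, 0.231] pointing down, gripper open.
Joint ranges: [-2.76, 2.76], [-0.86, 1.69], [-1.03, 1.26], [-2.2, 2.34], [-1.47, 1.5], [-3.14, 3.14]. Speed limits (rad/s): [2.57, 2.57, 3.14, 3.14, 3.14, 3.14].

### API

Orientations are given as a unit quaternion [w, x, y, z].
In Python, from workcell import env gives the robot as it stands.
- The arm moves only by the tool move_arm, never from a script. Its argument "targets" is a list of rows, each a list of 3 entries, a list of its own where there are three numbers: the shift along the tool's x, y, z in mm, then the turn, a rotation vector about the tool's x, y, z in units of 10 degrees (1.0 is 10 degrees), then the closure, from -1 (fully open) to 1 (shut). In form: [[[dx, dy, dz], [ax, ay, az], gripper], ...]. A call has 1 to 5 rows; each row is the pose to reach, as a shift and turn from the pose commanded when the call began, along the tool's axes at that moment; what a row does not reach only later rows make up. A row lasts 1/8 s, in which the tool goes at most 62.5 mm and 10.7 degrees, less where a joint would pass 70% of its speed; a pose out of reach is approached as far as the arm can. A call with a gripper value outside its range is refused whole. The fingers move at their own pace and stop on an object; "squeeze" is the grip in N (left out, the last holds). Time passes only in rows, so rows that repeat a pose let the fingers close. It gives the time, the measured TCP pose, the force, the opening and the grip force at its end, in the units of the state.
- env.get_state(): the state, without advancing time (a new reading comes with each control period).
- env.read_camera(name): name is "scene" or "top"; returns a dict with "pixels" (384x512x3 uint8, red, green, blue), "fovy" (degrees; the focal length in pixels is half the picture's height over the tangent of half this angle, whatever the lens; pixels are square), "cx", "cy" (the principal point, pixels), "extrinsics" (4x4, takes a point from world to camera coordinates). Camera axes: x right, y up, looking along -z (the intrinsics and any distortion apply to the point x, -y, -z); pixel columns grow to the right and rows downward; lengths in m; the calibration is good to about 2 mm. A picture is of the moment at which its call begins. There is no depth.
- env.hand_in(): hands the job in; it is judged then, once.
Trained networks look in a picture, given as the dict that the camera call returned (one of the last four; its "shot" number tells which), for a name from the list of things; names that differ only in an ending like _2 or _b are one class to them, and where a whole thing is asked for, a point or a joint stands for the part that bears it (a point fixed in the world has none). Each returns a list of dicts, best first, with "confidence" (0 to 1); they miss things now and then, are a little off and sometimes report something else, mostly with a low value. They report only what shows in the picture. A call takes as long as a camera call.
- env.spot_in(thing, picture): "centre" ([x, y, z] in m, in world coordinates, good to about 4 mm: the middle of the surface that is visible of it).
- env.regions_of(thing, picture): "mask" (384x512 bool, what is visible of it).
- env.landmark_of(thing, picture): "centre" ([x, y, z] in m, in world coordinates, good to about 4 mm: a listed point, or the origin of a listed thing).
The state is a dict: "clock": time; "joint_pos": joint angles; "qvel": joint speeds; "tau": joint torques, N m; "tcp_pos": TCP position; "orientation": TCP orientation; "wrist_force": force on the tool from outside, world axes, zero at the start; "ft_torque": the same for the moment, N m; "finger_gap": finger opening in m; "grip_force": force on a finger pad.
Only numpy, scipy, OpenCV 4.12 (cv2) and the standard library are available. Lean on these libraries where they do the work, as an engineer would, in place of code of your own. Each camera call takes 0.05 s, during which the arm holds its last target. There are 200 camera calls.

## Working session

There is one attempt and no reset: what is moved stays moved. The work goes in short steps, Python scripts to look and compute and a tool call to move; the robot and the scene stay as the last step left them, time stands still between calls to the robot, and variables do not carry over. Pictures are saved under pics/ and viewed, at most 10 in all, crops included, and the job is handed in when it is done.

Besides the shell and the picture viewer there is one more tool, called by a JSON object that holds its "op" and its "data", one argument or row to a line. move_arm: Moves the arm, as the interface text tells. Its arguments: {"type":"object","properties":{"targets":{"type":"array","items":{"type":"array"}},"squeeze":{"type":"number"}},"required":["targets"]}

```bash
mkdir -p pics
cat > h.py <<'E'
from workcell import env
import numpy as np, cv2
def proj(p,c):
    E=np.array(c["extrinsics"]); q=E[:3,:3]@np.array(p)+E[:3,3]; f=192/np.tan(np.radians(c["fovy"])/2)
    return np.array([c["cx"]+f*q[0]/-q[2], c["cy"]-f*q[1]/-q[2]])
def ray(u,v,z,c):
    E=np.array(c["extrinsics"]); f=192/np.tan(np.radians(c["fovy"])/2)
    d=E[:3,:3].T@np.array([(u-c["cx"])/f,-(v-c["cy"])/f,-1]); o=-E[:3,:3].T@E[:3,3]
    return o+d*(z-o[2])/d[2]
def save(c,n): cv2.imwrite("pics/"+n,c["pixels"][:,:,::-1])
E
python3 - <<'E'
from h import *
s=env.get_state(); print({k:np.round(v,3).tolist() for k,v in s.items()})
for n in("scene","top"):
    c=env.read_camera(n); save(c,n+"1.png"); print(n,{k:c[k] for k in c if k not in("pixels","extrinsics")}, np.round(c["extrinsics"],3).tolist())
    for t in("wheel_axis","index_mark","target_line","knob","lever_pad","bowl","jar_blue","jar_red","jar_green","brush","tile","rib"):
        r=env.landmark_of(t,c); print(t,[(np.round(x["centre"],3).tolist(),round(x["confidence"],2)) for x in r[:2]])
E
```

```text
{'clock': 0.0, 'joint_pos': [1.119, 0.314, 0.045, 1.304, 0.0, 1.431], 'qvel': [0.0, 0.0, -0.002, 0.001, -0.002, -0.0], 'tau': [0.0, -48.063, 29.853, 0.019, 0.0, 0.0], 'tcp_pos': [0.176, 0.547, 0.23], 'orientation': [-0.0, 0.155, 0.988, -0.001], 'wrist_force': [0.764, -0.22, -0.428], 'ft_torque': [0.007, -0.042, 0.034], 'grip_force': 0.0, 'finger_gap': 0.085}
scene {'fovy': 45.01041261539174, 'cx': 254.49158597310114, 'cy': 196.11060515723963, 'shot': 1} [[0.756, -0.654, 0.008, -0.16], [0.508, 0.595, 0.623, -0.42], [-0.412, -0.467, 0.783, -0.757], [0.0, 0.0, 0.0, 1.0]]
wheel_axis [([0.547, 0.243, 0.097], 0.22)]
index_mark [([0.307, 0.448, 0.004], 0.38)]
target_line [([0.448, -0.005, 0.098], 0.61), ([0.54, 0.481, -0.003], 0.23)]
knob [([0.528, 0.123, 0.123], 0.63)]
lever_pad [([0.543, 0.244, 0.098], 0.59)]
bowl [([0.552, 0.033, 0.1], 0.84), ([0.339, 0.223, -0.002], 0.72)]
jar_blue [([0.31, 0.446, 0.0], 0.82)]
jar_red [([0.34, 0.334, -0.001], 0.74)]
jar_green [([0.389, 0.39, 0.004], 0.88), ([0.339, 0.336, 0.002], 0.66)]
brush [([0.337, 0.225, -0.002], 0.71)]
tile [([0.448, 0.45, 0.002],
[... 151 characters left out ...]
17047603207, 'cy': 200.49269941550955, 'shot': 2} [[0.129, -0.992, -0.001, 0.189], [0.967, 0.125, 0.224, -0.461], [-0.222, -0.03, 0.975, -0.84], [0.0, 0.0, 0.0, 1.0]]
wheel_axis []
index_mark []
target_line [([0.448, -0.002, 0.092], 0.9), ([0.524, 0.124, 0.122], 0.47)]
knob [([0.526, 0.124, 0.125], 0.89)]
lever_pad [([0.545, 0.242, 0.099], 0.71)]
bowl [([0.552, 0.032, 0.101], 0.88)]
jar_blue [([0.314, 0.45, -0.0], 0.93)]
jar_red [([0.337, 0.22, -0.0], 0.64), ([0.338, 0.339, 0.003], 0.6)]
jar_green [([0.39, 0.39, -0.001], 0.66), ([0.31, 0.45, 0.003], 0.58)]
brush [([0.337, 0.225, 0.003], 0.54)]
tile [([0.45, 0.455, 0.005], 0.51), ([0.551, 0.03, 0.101], 0.5)]
rib [([0.54, 0.48, -0.001], 0.56)]
```

View pics/top1.png

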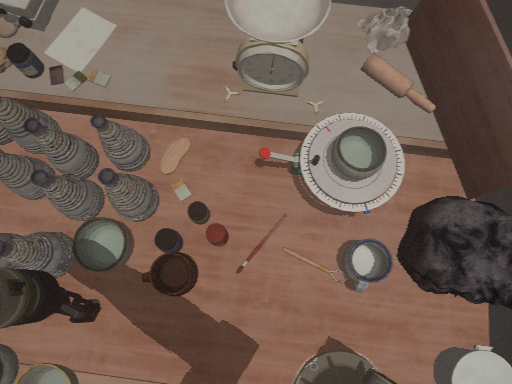

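View pics/scene1.png

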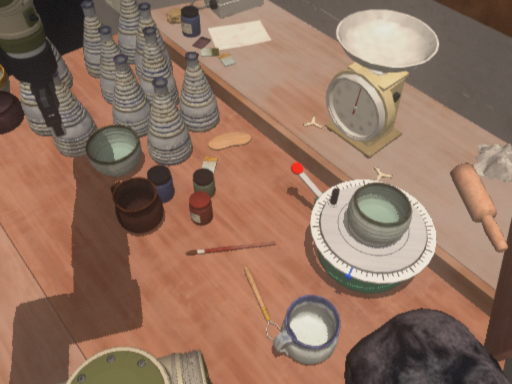

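The top view shows the bowl at about (359,152), the knob at (314,160), the red mark at about (325,127), the blue line at (367,210) and the lever pad at (265,153). The scene view agrees, with the near side of the wheel clear. Next I refine the axis and the angles.

```bash
cat >> h.py <<'E'
def comps(c,kind,box):
    h=cv2.cvtColor(c["pixels"],cv2.COLOR_RGB2HSV).astype(int); H,S,V=h[...,0],h[...,1],h[...,2]
    m=((H<8)|(H>172))&(S>130)&(V>110) if kind=="red" else (H>100)&(H<130)&(S>120)&(V>70) if kind=="blue" else (V<60)
    k=np.zeros_like(m); x0,y0,x1,y1=box; k[y0:y1,x0:x1]=1; m=(m&k).astype(np.uint8)
    n,l,st,ce=cv2.connectedComponentsWithStats(m)
    return [(int(st[i,4]),ce[i].round(1).tolist()) for i in range(1,n) if st[i,4]>2]
E
python3 - <<'E'
from h import *
c=env.read_camera("top")
p=c["pixels"].astype(int); m=((p.min(2)>175)&(np.ptp(p,2)<30)); k=np.zeros_like(m);k[100:225,290:415]=1; m&=k
pts=np.array([ray(u,v,0.096,c)[:2] for v,u in np.argwhere(m)])
cen=np.array([0.551,0.032])
from scipy.optimize import least_squares
for it in range(6):
    d=pts-cen; a=np.arctan2(d[:,1],d[:,0]); r=np.hypot(*d.T); edge=[]
    for b in np.linspace(-np.pi,np.pi,73)[:-1]:
        s=(abs(np.angle(np.exp(1j*(a-b))))<.05)&(r<.132)&(r>.1)
        if s.sum()>3: edge.append(pts[s][np.argmax(r[s])])
    edge=np.array(edge)
    f=least_squares(lambda q:np.hypot(edge[:,0]-q[0],edge[:,1]-q[1])-q[2],[*cen,.125],loss="soft_l1",f_scale=.001); cen=f.x[:2]
print(f.x,len(edge))
for kind in("red","blue"):
    for n,(u,v) in comps(c,kind,(255,100,415,225)):
        q=ray(u,v,.1 if kind=="red" else .096,c); d=q[:2]-cen; print(kind,n,u,v,q.round(4),np.degrees(np.arctan2(d[1],d[0])).round(1),np.hypot(*d).round(4))
s=env.get_state(); print(s["orientation"])
cr=cv2.resize(c["pixels"][100:225,250:415],None,fx=4.5,fy=4.5,interpolation=cv2.INTER_CUBIC); cv2.imwrite("pics/crop1.png",cr[:,:,::-1])
E
```

```text
Traceback (most recent call last):
ValueError: operands could not be broadcast together with shapes (0,) (2,)
```

```bash
cat > fit.py <<'E'
from h import *
from scipy.optimize import least_squares
def ringfit(c,thr):
    p=c["pixels"].astype(int); m=((p.min(2)>thr)); k=np.zeros_like(m);k[100:225,290:415]=1; m&=k
    pts=np.array([ray(u,v,0.096,c)[:2] for v,u in np.argwhere(m)]); cen=np.array([0.551,0.032])
    for it in range(6):
        d=pts-cen; a=np.arctan2(d[:,1],d[:,0]); r=np.hypot(*d.T); edge=[]
        for b in np.linspace(-np.pi,np.pi,73)[:-1]:
            s=(abs(np.angle(np.exp(1j*(a-b))))<.05)&(r<.132)&(r>.1)
            if s.sum()>3: edge.append(pts[s][np.argmax(r[s])])
        edge=np.array(edge)
        f=least_squares(lambda q:np.hypot(edge[:,0]-q[0],edge[:,1]-q[1])-q[2],[*cen,.125],loss="soft_l1",f_scale=.001); cen=f.x[:2]
    return f.x,len(edge)
def marks(c,cen):
    for kind in("red","blue"):
        for n,(u,v) in comps(c,kind,(255,100,415,225)):
            q=ray(u,v,.1 if kind=="red" else .096,c); d=q[:2]-cen; print(kind,n,u,v,q.round(4),np.degrees(np.arctan2(d[1],d[0])).round(1),np.hypot(*d).round(4))
E
python3 - <<'E'
from fit import *
c=env.read_camera("top")
print(np.percentile(c["pixels"][100:225,290:415].min(2),[50,80,90,95,99]))
for t in (110,125,140):
    try: x=ringfit(c,t); print(t,x); cen=x[0][:2]
    except Exception as e: print(t,e)
marks(c,cen)
cr=cv2.resize(c["pixels"][100:225,250:415],None,fx=4.5,fy=4.5,interpolation=cv2.INTER_CUBIC); cv2.imwrite("pics/crop1.png",cr[:,:,::-1])
E
```

```text
[112. 151. 156. 168. 172.]
110 (array([0.55774109, 0.03413413, 0.13043258]), 72)
125 (array([0.54916242, 0.0341701 , 0.12385453]), 72)
140 (array([0.54908478, 0.03437146, 0.12341694]), 72)
red 7 327.6 128.7 [0.6202 0.0989 0.1   ] 42.3 0.096
red 100 264.5 152.2 [0.541  0.2429 0.1   ] 92.2 0.2086
blue 8 366.6 211.4 [ 0.4293 -0.0083  0.096 ] -160.4 0.1271
```

View pics/crop1.png

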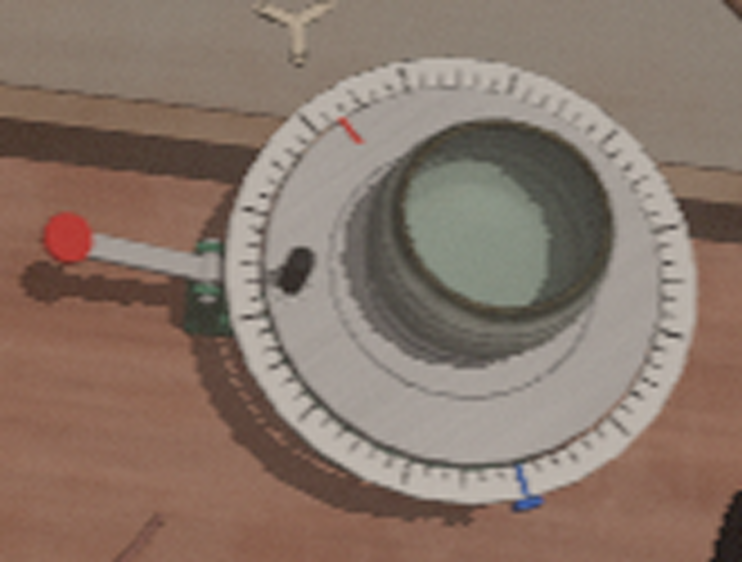

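The red mark is at 42.3°, the blue line at 199.6° and the knob at about 102°, so the wheel needs about 157° anticlockwise. I'll cage the knob between part-open fingers.

{"op": "move_arm", "data": {
  "targets": [
    [[-40,-25,0],[0,0,0.8],0.35],
    [[-90,-57,0],[0,0,1.7],0.35],
    [[-140,-89,0],[0,0,2.6],0.35],
    [[-190,-120,0],[0,0,3.5],0.35],
    [[-240,-152,0],[0,0,4.4],0.35]
  ]
}}

```text
clock: 2.02
tcp_pos: [0.3593, 0.3276, 0.2316]
orientation: [0.0, 0.516, 0.857, 0.0]
wrist_force: [0.6, 0.3, 0.6]
finger_gap: 0.0278
grip_force: 0.0
```

```bash
cat >> h.py <<'E'
def info():
    s=env.get_state(); w,x,y,z=s["orientation"]
    from scipy.spatial.transform import Rotation as R
    M=R.from_quat([x,y,z,w]).as_matrix()
    print("t",round(s["clock"],2),"tcp",np.round(s["tcp_pos"],4),"psi",np.degrees(np.arctan2(M[1,1],M[0,1])).round(1),"zax",M[:,2].round(3),"F",np.round(s["wrist_force"],1),"gap",round(s["finger_gap"],4),"j6",round(s["joint_pos"][5],2))
    return M,np.array(s["tcp_pos"])
def to(p,psi):
    M,t=info(); print("d mm",(M.T@(np.array(p)-t)*1000).round(1),"turn",round(-((psi-np.degrees(np.arctan2(M[1,1],M[0,1])))+0)/10,2))
E
python3 -c "
from h import *
to([.529,.124,.23],12.3)"
```

```text
t 2.02 tcp [0.3593 0.3276 0.2316] psi 27.9 zax [ 0.001  0.001 -1.   ] F [0.6 0.3 0.6] gap 0.0278 j6 1.66
d mm [-259.3   54.9    1.6] turn 1.56
```

{"op": "move_arm", "data": {
  "targets": [
    [[-50,11,0],[0,0,0.35],0.35],
    [[-105,22,0],[0,0,0.7],0.35],
    [[-160,34,0],[0,0,1.1],0.35],
    [[-215,45,0],[0,0,1.56],0.35],
    [[-258,54,0],[0,0,1.56],0.35]
  ]
}}

```text
clock: 2.65
tcp_pos: [0.5288, 0.125, 0.2314]
orientation: [0.0, 0.626, 0.779, 0.0]
wrist_force: [0.9, 0.3, 0.1]
finger_gap: 0.0277
grip_force: 0.0
```

Run:
```python
from fit import *
to([.529,.124,.12],12.3)
c=env.read_camera("top"); save(c,"t2.png")
cs=env.read_camera("scene")
for cc in (c,cs):
    for t in("knob","bowl","wheel_axis"): print(t,[(np.round(x["centre"],3).tolist(),round(x["confidence"],2)) for x in env.landmark_of(t,cc)[:2]])
    save(cc,"n%d.png"%cc["shot"])
a=c["pixels"][80:230,240:420]; b=cs["pixels"][110:260,280:460]
cv2.imwrite("pics/c2.png",cv2.resize(np.hstack([a,b]),None,fx=2.2,fy=2.2)[:,:,::-1])
```

```text
t 2.65 tcp [0.5288 0.125  0.2314] psi 12.4 zax [ 0.001  0.    -1.   ] F [0.9 0.3 0.1] gap 0.0277 j6 1.44
d mm [-1.000e+00 -1.000e-01  1.114e+02] turn 0.01
knob [([0.524, 0.125, 0.124], 0.79)]
bowl [([0.55, 0.031, 0.103], 0.93)]
wheel_axis []
knob []
bowl [([0.552, 0.035, 0.098], 0.77)]
wheel_axis []
```

View pics/c2.png

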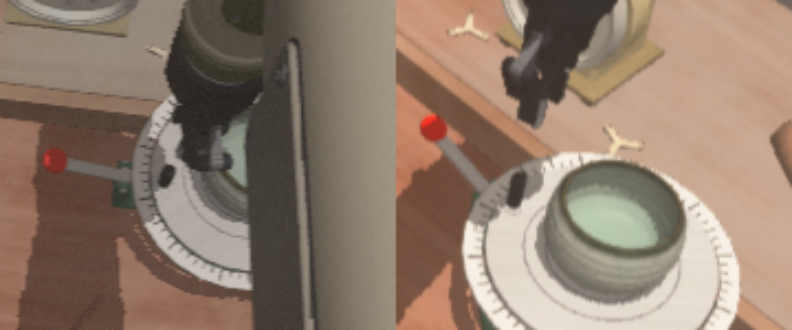

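{"op": "move_arm", "data": {
  "targets": [
    [[-1,-2,30],[0,0,0],0.35],
    [[-1,-2,65],[0,0,0],0.35],
    [[-1,-2,85],[0,0,0],0.35],
    [[-1,-2,98],[0,0,0],0.35],
    [[-1,-2,110],[0,0,0],0.35]
  ]
}}

```text
clock: 3.68
tcp_pos: [0.5258, 0.1262, 0.1213]
orientation: [0.0, 0.625, 0.78, 0.0]
wrist_force: [0.0, 1.1, -0.7]
finger_gap: 0.0278
grip_force: 0.0
```

Run:
```python
from fit import *
info()
c=env.read_camera("top"); cs=env.read_camera("scene")
a=c["pixels"][80:230,240:420]; b=cs["pixels"][110:260,280:460]
cv2.imwrite("pics/c3.png",cv2.resize(np.hstack([a,b]),None,fx=2.2,fy=2.2)[:,:,::-1])
# arc rows helper check: 20 deg step in 5 rows of 4 deg
cen=np.array([.549,.034]);r=.091
M,t=info(); th0=np.degrees(np.arctan2(t[1]-cen[1],t[0]-cen[0])); print("th",th0,np.hypot(*(t[:2]-cen)))
```

```text
t 3.67 tcp [0.5258 0.1262 0.1213] psi 12.6 zax [ 0.001  0.    -1.   ] F [ 0.   1.1 -0.7] gap 0.0278 j6 1.44
t 3.77 tcp [0.5251 0.1258 0.1205] psi 12.6 zax [-0.001 -0.    -1.   ] F [-0.1  0.9 -0.3] gap 0.0278 j6 1.44
th 104.60062646680812 0.09490693503418442
```

View pics/c3.png

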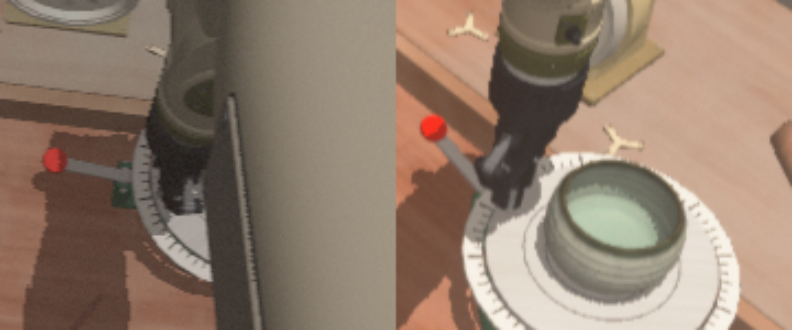

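The fingers straddle the knob at about (515,200) in the crop and no contact force shows. Next I start the arc.

{"op": "move_arm", "data": {
  "targets": [
    [[-0.2,-6.5,0],[0,0,-0.4],0.35],
    [[-0.9,-13,0],[0,0,-0.8],0.35],
    [[-2,-19.5,0],[0,0,-1.2],0.35],
    [[-3.6,-26,0],[0,0,-1.6],0.35],
    [[-5.7,-32,0],[0,0,-2.0],0.35]
  ]
}}

```text
clock: 4.4
tcp_pos: [0.4968, 0.1131, 0.1224]
orientation: [0.001, 0.48, 0.877, 0.001]
wrist_force: [1.4, -0.8, -0.5]
finger_gap: 0.0277
grip_force: 0.5
```

```bash
cat >> fit.py <<'E'
CEN=np.array([.549,.034])
def arc(look=True):
    M,t=info(); d=t[:2]-CEN; print("th",np.degrees(np.arctan2(d[1],d[0])).round(1)%360,"r",np.hypot(*d).round(4), "Fy_tool,Fx",(M.T@env.get_state()["wrist_force"]).round(1))
    if look:
        c=env.read_camera("top"); marks(c,CEN); return c
E
python3 - <<'E'
from fit import *
arc()
E
```

```text
t 4.4 tcp [0.4968 0.1131 0.1224] psi 32.7 zax [ 0.003  0.    -1.   ] F [ 1.4 -0.8 -0.5] gap 0.0277 j6 1.07
th 123.4 r 0.0948 Fy_tool,Fx [-1.4  0.7  0.5]
red 106 264.5 152.3 [0.5407 0.2428 0.1   ] 92.3 0.209
```

{"op": "move_arm", "data": {
  "targets": [
    [[-0.5,-9.5,0],[0,0,-0.6],0.35],
    [[-2.5,-19,0],[0,0,-1.2],0.35],
    [[-5.5,-28.5,0],[0,0,-1.8],0.35],
    [[-9.5,-37.5,0],[0,0,-2.4],0.35],
    [[-14.5,-46.5,0],[0,0,-3.0],0.35]
  ]
}}

```text
clock: 5.08
tcp_pos: [0.4649, 0.0761, 0.1222]
orientation: [0.001, 0.236, 0.972, 0.001]
wrist_force: [0.5, 1.2, 0.6]
finger_gap: 0.0275
grip_force: 0.6
```

Run:
```python
from fit import *
c=arc(); cs=env.read_camera("scene")
a=c["pixels"][80:230,240:420]; b=cs["pixels"][150:300,280:460]
cv2.imwrite("pics/c4.png",cv2.resize(np.hstack([a,b]),None,fx=2.2,fy=2.2)[:,:,::-1])
```

```text
t 5.08 tcp [0.4649 0.0761 0.1222] psi 62.7 zax [ 0.002  0.001 -1.   ] F [0.5 1.2 0.6] gap 0.0275 j6 0.47
th 153.4 r 0.094 Fy_tool,Fx [ 0.1  1.3 -0.6]
red 102 264.5 152.4 [0.5405 0.2428 0.1   ] 92.3 0.209
red 11 311.9 154.4 [0.5499 0.1303 0.1   ] 89.5 0.0964
blue 5 365.4 206.0 [ 0.4417 -0.0048  0.096 ] -160.1 0.1141
blue 9 366.8 211.4 [ 0.4294 -0.0088  0.096 ] -160.3 0.127
```

View pics/c4.png

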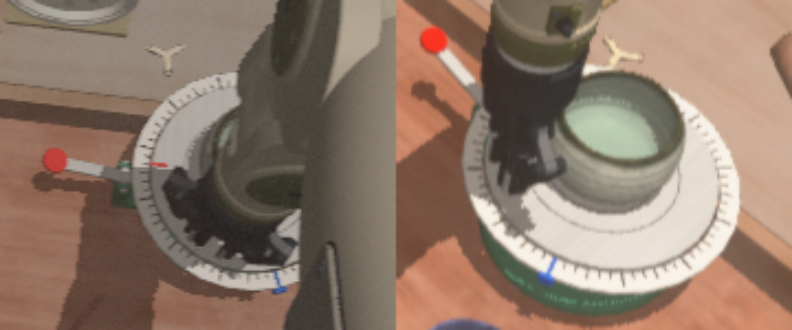

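The red mark shows at (160,165) in the crop, now at 89.5°. The bowl is clear, so I continue.

{"op": "move_arm", "data": {
  "targets": [
    [[-0.5,-9.5,0],[0,0,-0.6],0.35],
    [[-2.2,-19,0],[0,0,-1.2],0.35],
    [[-5,-28.5,0],[0,0,-1.8],0.35],
    [[-8.8,-37.5,0],[0,0,-2.4],0.35],
    [[-13.2,-46.5,0],[0,0,-3.0],0.35]
  ]
}}

```text
clock: 5.8
tcp_pos: [0.4556, 0.0286, 0.122]
orientation: [0.001, -0.022, 1.0, 0.0]
wrist_force: [0.4, 1.5, 0.2]
finger_gap: 0.0276
grip_force: 0.5
```

```bash
python3 -c "
from fit import *
arc()"
```

```text
t 5.8 tcp [0.4556 0.0286 0.122 ] psi 92.6 zax [ 0.002  0.001 -1.   ] F [0.4 1.5 0.2] gap 0.0276 j6 -0.16
th 183.3 r 0.0936 Fy_tool,Fx [-0.5  1.5 -0.2]
red 102 264.5 152.3 [0.5407 0.2428 0.1   ] 92.3 0.209
red 8 314.9 174.1 [0.5021 0.1187 0.1   ] 119.0 0.0968
blue 3 365.0 205.0 [ 0.4439 -0.0037  0.096 ] -160.3 0.1116
blue 9 366.8 211.4 [ 0.4294 -0.0088  0.096 ] -160.3 0.127
```

{"op": "move_arm", "data": {
  "targets": [
    [[-0.5,-9.5,0],[0,0,-0.6],0.35],
    [[-2.2,-19,0],[0,0,-1.2],0.35],
    [[-4.8,-28.5,0],[0,0,-1.8],0.35],
    [[-8.5,-37.5,0],[0,0,-2.4],0.35],
    [[-13,-46.5,0],[0,0,-3.0],0.35]
  ]
}}

```text
clock: 6.48
tcp_pos: [0.4701, -0.0171, 0.1216]
orientation: [0.0, -0.28, 0.96, 0.0]
wrist_force: [-0.2, 1.1, 1.3]
finger_gap: 0.028
grip_force: 0.5
```

```bash
python3 -c "
from fit import *
arc()"
```

```text
t 6.47 tcp [ 0.4701 -0.0171  0.1216] psi 122.5 zax [ 0.001  0.001 -1.   ] F [-0.2  1.1  1.3] gap 0.028 j6 -0.78
th 212.9 r 0.094 Fy_tool,Fx [-0.4  1.1 -1.3]
red 103 264.4 152.3 [0.5407 0.2431 0.1   ] 92.3 0.2092
red 5 328.4 190.0 [0.4677 0.084  0.1   ] 148.4 0.0954
blue 5 365.4 206.0 [ 0.4417 -0.0048  0.096 ] -160.1 0.1141
blue 9 366.8 211.4 [ 0.4294 -0.0088  0.096 ] -160.3 0.127
```

{"op": "move_arm", "data": {
  "targets": [
    [[-0.5,-9.5,0],[0,0,-0.6],0.35],
    [[-2.2,-19,0],[0,0,-1.2],0.35],
    [[-4.8,-28.5,0],[0,0,-1.8],0.35],
    [[-8.5,-37.5,0],[0,0,-2.4],0.35],
    [[-13,-46.5,0],[0,0,-3.0],0.35]
  ]
}}

```text
clock: 7.15
tcp_pos: [0.5055, -0.0493, 0.1214]
orientation: [-0.0, -0.518, 0.855, 0.0]
wrist_force: [-0.3, 0.4, 0.2]
finger_gap: 0.0279
grip_force: 0.6
```

```bash
python3 -c "
from fit import *
arc()"
```

```text
t 7.15 tcp [ 0.5055 -0.0493  0.1214] psi 152.5 zax [-0.001  0.    -1.   ] F [-0.3  0.4  0.2] gap 0.0279 j6 -1.35
th 242.4 r 0.094 Fy_tool,Fx [-0.3  0.4 -0.2]
red 102 264.5 152.3 [0.5407 0.2428 0.1   ] 92.3 0.209
red 5 348.0 198.0 [0.4545 0.0374 0.1   ] 177.9 0.0946
blue 3 365.0 205.0 [ 0.4439 -0.0037  0.096 ] -160.3 0.1116
blue 9 366.8 211.4 [ 0.4294 -0.0088  0.096 ] -160.3 0.127
```

{"op": "move_arm", "data": {
  "targets": [
    [[-0.2,-5,0],[0,0,-0.3],0.35],
    [[-0.6,-10,0],[0,0,-0.6],0.35],
    [[-1.2,-15,0],[0,0,-0.9],0.35],
    [[-1.8,-18,0],[0,0,-1.1],0.35],
    [[-2.5,-21,0],[0,0,-1.3],0.35]
  ]
}}

```text
clock: 7.82
tcp_pos: [0.5254, -0.0567, 0.1213]
orientation: [0.0, -0.612, 0.791, 0.0]
wrist_force: [-0.1, 0.9, 0.4]
finger_gap: 0.028
grip_force: 0.5
```

Run:
```python
from fit import *
c=arc()
cr=cv2.resize(c["pixels"][150:225,300:415],None,fx=6,fy=6,interpolation=cv2.INTER_CUBIC); cv2.imwrite("pics/c5.png",cr[:,:,::-1])
marks(env.read_camera("top"),CEN)
```

```text
t 7.83 tcp [ 0.5254 -0.0567  0.1213] psi 165.5 zax [-0.  0. -1.] F [-0.1  0.9  0.4] gap 0.028 j6 -1.58
th 255.4 r 0.0937 Fy_tool,Fx [-0.8  0.3 -0.4]
red 103 264.5 152.3 [0.5407 0.2428 0.1   ] 92.3 0.209
red 7 357.3 199.0 [0.4548 0.0159 0.1   ] -169.1 0.0959
blue 8 367.0 211.5 [ 0.4292 -0.0092  0.096 ] -160.2 0.1274
red 104 264.4 152.3 [0.5407 0.2431 0.1   ] 92.3 0.2092
red 3 358.0 201.0 [0.4503 0.014  0.1   ] -168.5 0.1007
blue 8 367.0 211.5 [ 0.4292 -0.0092  0.096 ] -160.2 0.1274
```

View pics/c5.png

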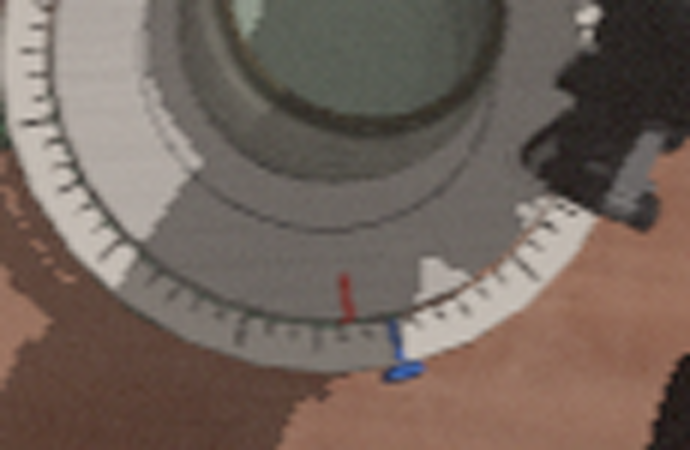

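The red mark at crop (345,297) is about 8–9° short of the blue line at (395,343). I'll measure the gap at sub-pixel level.

```bash
cat >> fit.py <<'E'
def polar(c,z):
    v,u=np.mgrid[0:384,0:512]; E=np.array(c["extrinsics"]); f=192/np.tan(np.radians(c["fovy"])/2)
    d=np.stack([(u-c["cx"])/f,-(v-c["cy"])/f,-np.ones(u.shape)],-1)@E[:3,:3]; o=-E[:3,:3].T@E[:3,3]
    p=o+d*((z-o[2])/d[...,2])[...,None]; q=p[...,:2]-CEN
    return np.degrees(np.arctan2(q[...,1],q[...,0]))%360, np.hypot(q[...,0],q[...,1])
def prec(n=4,lo=180,hi=220):
    out=[]
    for i in range(n):
        c=env.read_camera("top"); p=c["pixels"].astype(float)
        res=[]
        for z,r0,r1,w in((.1,.088,.103,p[...,0]-p[...,1:].mean(2)),(.096,.108,.121,p[...,2]-p[...,:2].mean(2))):
            a,r=polar(c,z); s=(a>lo)&(a<hi)&(r>r0)&(r<r1); b=np.median(w[s]); w=np.clip(w-b-12,0,None)*s; w*=w>.25*w.max()
            res+=[(w*a).sum()/w.sum(),(w*r).sum()/w.sum()]
        out.append(res)
    o=np.array(out); print(o.mean(0).round(4),"sd",o.std(0).round(3),"blue-red deg",(o[:,2]-o[:,0]).mean().round(2))
E
python3 -c "
from fit import *
prec();arc(False)"
```

```text
[1.912621e+02 9.480000e-02 1.999203e+02 1.141000e-01] sd [0.007 0.    0.006 0.   ] blue-red deg 8.66
t 8.12 tcp [ 0.5255 -0.0571  0.1213] psi 165.5 zax [ 0. -0. -1.] F [ 0.2 -1.2  0.1] gap 0.0275 j6 -1.58
th 255.5 r 0.0941 Fy_tool,Fx [ 1.1 -0.5 -0.1]
```

{"op": "move_arm", "data": {
  "targets": [
    [[-0.1,-4,0],[0,0,-0.25],0.35],
    [[-0.3,-7,0],[0,0,-0.45],0.35],
    [[-0.6,-9.5,0],[0,0,-0.6],0.35],
    [[-0.8,-11.5,0],[0,0,-0.7],0.35],
    [[-0.9,-12.5,0],[0,0,-0.8],0.35]
  ]
}}

```text
clock: 8.75
tcp_pos: [0.5378, -0.0594, 0.1212]
orientation: [-0.0, -0.666, 0.746, 0.0]
wrist_force: [-1.1, 0.0, 0.4]
finger_gap: 0.0277
grip_force: 0.5
```

```bash
python3 -c "
from fit import *
prec();arc(False)"
```

```text
[1.986674e+02 9.660000e-02 1.999228e+02 1.141000e-01] sd [0.05  0.    0.009 0.   ] blue-red deg 1.26
t 8.95 tcp [ 0.5379 -0.0593  0.1213] psi 173.5 zax [ 0.  0. -1.] F [-0.2 -0.1  0.6] gap 0.0277 j6 -1.72
th 263.2 r 0.094 Fy_tool,Fx [ 0.1  0.2 -0.6]
```

{"op": "move_arm", "data": {
  "targets": [
    [[0,-0.7,0],[0,0,-0.05],0.35],
    [[0,-1.4,0],[0,0,-0.1],0.35],
    [[0,-2,0],[0,0,-0.12],0.35],
    [[0,-2,0],[0,0,-0.12],0.35]
  ]
}}

```text
clock: 9.45
tcp_pos: [0.5398, -0.0596, 0.1213]
orientation: [0.0, -0.674, 0.739, 0.0]
wrist_force: [0.1, 0.4, 0.3]
finger_gap: 0.0275
grip_force: 0.3
```

```bash
python3 -c "
from fit import *
prec();arc(False)"
```

```text
[1.997822e+02 9.530000e-02 1.999350e+02 1.141000e-01] sd [0.038 0.    0.021 0.   ] blue-red deg 0.15
t 9.65 tcp [ 0.5398 -0.0596  0.1213] psi 174.7 zax [ 0.  0. -1.] F [0.  0.5 0.9] gap 0.028 j6 -1.74
th 264.4 r 0.094 Fy_tool,Fx [-0.5  0.  -0.9]
```

The mark is within 0.15° of the line. I centre the fingers off the knob and lift straight up.

{"op": "move_arm", "data": {
  "targets": [
    [[0,3,0],[0,0,0],0.35],
    [[0,6,0],[0,0,0],0.35],
    [[0,6.5,-8],[0,0,0],0.35],
    [[0,6.5,-50],[0,0,0],0.35],
    [[0,6.5,-105],[0,0,0],0.35]
  ]
}}

```text
clock: 10.28
tcp_pos: [0.5324, -0.0588, 0.2268]
orientation: [-0.001, -0.674, 0.739, 0.001]
wrist_force: [0.8, 0.0, 0.1]
finger_gap: 0.0276
grip_force: 0.0
```

Run:
```python
from fit import *
prec();arc(False)
c=env.read_camera("top");cs=env.read_camera("scene")
for cc in(c,cs):
  for t in("lever_pad","bowl"): print(t,[(np.round(x["centre"],3).tolist(),round(x["confidence"],2)) for x in env.landmark_of(t,cc)[:1]])
to([.47,.09,.26],174.7)
```

```text
[1.997820e+02 9.680000e-02 1.999112e+02 1.142000e-01] sd [0.019 0.    0.004 0.   ] blue-red deg 0.13
t 10.47 tcp [ 0.5343 -0.0592  0.2281] psi 174.7 zax [ 0.004 -0.001 -1.   ] F [-0.7  0.1  0.7] gap 0.0281 j6 -1.74
th 261.0 r 0.0944 Fy_tool,Fx [-0.   0.7 -0.7]
lever_pad [([0.542, 0.243, 0.101], 0.77)]
bowl [([0.55, 0.036, 0.099], 0.75)]
lever_pad [([0.542, 0.24, 0.099], 0.74)]
bowl [([0.549, 0.039, 0.1], 0.92)]
t 10.78 tcp [ 0.5325 -0.0588  0.225 ] psi 174.7 zax [-0.002  0.001 -1.   ] F [ 0.6 -0.2  0.5] gap 0.0272 j6 -1.74
d mm [-142.4   76.   -34.7] turn 0.0
```

{"op": "move_arm", "data": {
  "targets": [
    [[-40,30,-20],[0,0,0],1],
    [[-90,62,-30],[0,0,0],1],
    [[-141,90,-30],[0,0,0],1],
    [[-190,72,-30],[0,0,0],1],
    [[-240,48,-30],[0,0,0],1]
  ]
}}

```text
clock: 11.4
tcp_pos: [0.507, 0.186, 0.2563]
orientation: [-0.0, -0.674, 0.739, -0.0]
wrist_force: [1.8, -1.1, 0.7]
finger_gap: 0.0003
grip_force: 0.0
```

```bash
python3 -c "
from h import *
to([.541,.244,.125],174.7)"
```

```text
t 11.4 tcp [0.507  0.186  0.2563] psi 174.8 zax [ 0. -0. -1.] F [ 1.8 -1.1  0.7] gap 0.0003 j6 -1.28
d mm [-60.9 -28.5 131.3] turn 0.01
```

{"op": "move_arm", "data": {
  "targets": [
    [[-30,-14,0],[0,0,0],1],
    [[-61,-28,20],[0,0,0],1],
    [[-61,-28,70],[0,0,0],1],
    [[-61,-28,120],[0,0,0],1],
    [[-61,-28,138],[0,0,0],1]
  ]
}}

```text
clock: 12.02
tcp_pos: [0.538, 0.2419, 0.1136]
orientation: [-0.003, -0.674, 0.739, 0.002]
wrist_force: [-0.5, -0.6, 0.3]
finger_gap: -0.0001
grip_force: 0.0
```

Run:
```python
from h import *
to([.541,.244,.104],174.7)
c=env.read_camera("top");cs=env.read_camera("scene")
a=c["pixels"][80:230,220:400]; b=cs["pixels"][110:260,250:430]
cv2.imwrite("pics/c6.png",cv2.resize(np.hstack([a,b]),None,fx=2.2,fy=2.2)[:,:,::-1])
```

```text
t 12.03 tcp [0.538  0.2419 0.1136] psi 174.8 zax [-0.007 -0.002 -1.   ] F [-0.5 -0.6  0.3] gap -0.0001 j6 -1.19
d mm [-2.4 -2.8  9.6] turn 0.01
```

View pics/c6.png

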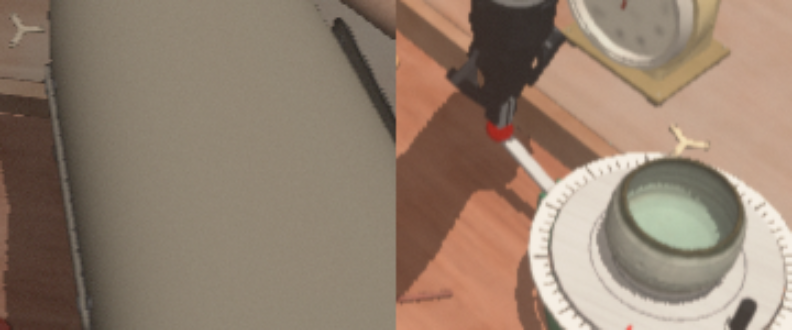

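The shut fingers are just above the red pad at crop (500,130). Next I press it.

{"op": "move_arm", "data": {
  "targets": [
    [[-3,-2,8],[0,0,0],1],
    [[-3,-2,16],[0,0,0],1],
    [[-4,-2,24],[0,0,0],1],
    [[-5,-2,32],[0,0,0],1],
    [[-6,-2,38],[0,0,0],1]
  ]
}}

```text
clock: 12.75
tcp_pos: [0.5447, 0.2494, 0.0814]
orientation: [0.002, -0.674, 0.739, -0.0]
wrist_force: [0.8, 1.8, 5.8]
finger_gap: 0.0002
grip_force: 2.3
```

```bash
python3 -c "
from h import *
info();env.read_camera('scene');info()"
```

```text
t 12.75 tcp [0.5447 0.2494 0.0814] psi 174.8 zax [ 0.003  0.002 -1.   ] F [0.8 1.8 5.8] gap 0.0002 j6 -1.18
t 12.8 tcp [0.5442 0.2492 0.0804] psi 174.8 zax [ 0.002  0.001 -1.   ] F [0.4 1.3 3.1] gap 0.0 j6 -1.18
```

{"op": "move_arm", "data": {
  "targets": [
    [[0,0,3],[0,0,0],1],
    [[0,0,5],[0,0,0],1],
    [[0,0,7],[0,0,0],1],
    [[0,0,8],[0,0,0],1],
    [[0,0,8],[0,0,0],1]
  ]
}}

```text
clock: 13.42
tcp_pos: [0.544, 0.2487, 0.073]
orientation: [0.001, -0.674, 0.739, -0.0]
wrist_force: [0.4, 3.9, 7.2]
finger_gap: -0.0001
grip_force: 3.7
```

{"op": "move_arm", "data": {
  "targets": [
    [[0,0,1],[0,0,0],1],
    [[0,0,2],[0,0,0],1],
    [[0,0,2.5],[0,0,0],1],
    [[0,0,2.5],[0,0,0],1]
  ]
}}

```text
clock: 13.92
tcp_pos: [0.5443, 0.2487, 0.0728]
orientation: [0.001, -0.674, 0.739, -0.001]
wrist_force: [-4.4, 1.7, 22.1]
finger_gap: -0.0
grip_force: 10.5
```

The lever is at its stop: 22 N and no more travel. I lift off and check.

{"op": "move_arm", "data": {
  "targets": [
    [[0,0,-4],[0,0,0],1],
    [[0,0,-20],[0,0,0],1],
    [[0,0,-70],[0,0,0],1],
    [[0,0,-130],[0,0,0],1],
    [[40,30,-150],[0,0,0],1]
  ]
}}

```text
clock: 14.55
tcp_pos: [0.5135, 0.2122, 0.224]
orientation: [0.003, -0.674, 0.738, -0.002]
wrist_force: [-1.0, -1.0, -0.6]
finger_gap: -0.0
grip_force: 0.0
```

{"op": "move_arm", "data": {
  "targets": [
    [[-25,50,0],[0,0,0],1],
    [[-50,100,0],[0,0,0],1],
    [[-75,150,0],[0,0,0],1],
    [[-100,195,0],[0,0,0],1],
    [[-100,195,0],[0,0,0],1]
  ]
}}

```text
clock: 15.18
tcp_pos: [0.322, 0.3294, 0.22]
orientation: [-0.001, -0.676, 0.737, -0.0]
wrist_force: [-0.0, -0.1, -0.1]
finger_gap: 0.0001
grip_force: 0.0
```

Run:
```python
from fit import *
info(); prec()
c=env.read_camera("top");cs=env.read_camera("scene")
for cc in(c,cs):
  for t in("lever_pad","bowl","jar_blue","jar_red","jar_green","brush","tile","rib"): print(t,[(np.round(x["centre"],3).tolist(),round(x["confidence"],2)) for x in env.landmark_of(t,cc)[:1]])
a=c["pixels"][80:230,240:420]; b=cs["pixels"][140:290,280:460]
cv2.imwrite("pics/c7.png",cv2.resize(np.hstack([a,b]),None,fx=2.2,fy=2.2)[:,:,::-1])
```

```text
t 15.18 tcp [0.322  0.3294 0.22  ] psi 175.0 zax [-0.001 -0.001 -1.   ] F [-0.  -0.1 -0.1] gap 0.0001 j6 -0.86
[1.998353e+02 9.540000e-02 1.999153e+02 1.142000e-01] sd [0.015 0.    0.004 0.   ] blue-red deg 0.08
lever_pad [([0.543, 0.25, 0.072], 0.77)]
bowl [([0.549, 0.037, 0.102], 0.81)]
jar_blue []
jar_red []
jar_green []
brush [([0.336, 0.222, -0.0], 0.63)]
tile []
rib [([0.335, 0.224, -0.002], 0.42)]
lever_pad [([0.387, 0.39, 0.002], 0.73)]
bowl [([0.549, 0.038, 0.1], 0.93)]
jar_blue [([0.308, 0.447, 0.003], 0.84)]
jar_red [([0.34, 0.338, 0.0], 0.8)]
jar_green [([0.389, 0.389, 0.0], 0.76)]
brush [([0.335, 0.228, -0.001], 0.55)]
tile [([0.447, 0.449, -0.002], 0.43)]
rib [([0.536, 0.481, 0.001], 0.94)]
```

View pics/c7.png

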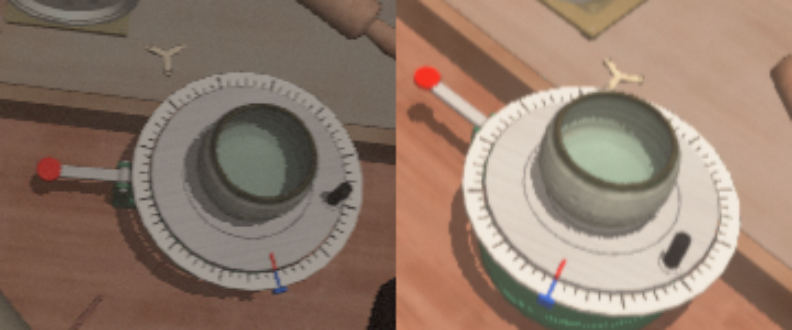

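The red mark meets the blue line (275,270 in the crop), the lever is down and the bowl is centred.

```bash
python3 -c "
from workcell import env
print(env.hand_in())"
```

```text
the job is handed in; nothing more can be done
None
```

The job is handed in: the red index mark sits within about 0.1° of the blue line, the brake lever is fully down, the bowl is still centred on the wheel with no sign of contact, and everything else is where it was.

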